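# Hang the tapping blocks on the bench hook, largest first

## Robot

A 7-joint arm with a two-finger parallel gripper is mounted at the origin on the work surface. World frame = base frame: x ahead of the robot, y to its left, z up, the work surface at z = 0. Lengths are in m, angles in rad, forces in N, time in s.
With the tool pointing down it reaches from about 0.425 to 0.825 m from the base axis. Payload 3.6 kg.
Tool frame: the origin (TCP) lies where the fingers leave the gripper's body, on its centre line; the fingertips stand 73 mm ahead of it and the grasp point (between the pads) lies 54 mm ahead of it; z points along the fingers, y is the line along which they close (so a half turn about z gives the same grasp; the last joint's range is limited). The gripper opens to 85 mm and grips with 20 to 120 N. Pads are 22 mm wide; open, the fingers measure 114 mm over their backs; the gripper's body (76 mm by 85 mm) begins 54 mm behind the grasp point. The pads swing forward as they close: fully open they stand 13 mm farther back than shut.
Start: joints at [1.312, 0.615, -0.013, 1.423, 0.008, 1.103, -0.04], TCP at [0.149, -0.633, 0.304] pointing down, gripper open.
Joint ranges: [-3.12, 3.12], [-0.3, 2.06], [-1.34, 1.32], [0.26, 2.42], [-1.36, 4.5], [0.01, 1.98], [-2.84, 2.84]. Speed limits (rad/s): [2.79, 2.79, 3.14, 3.14, 3.14, 3.14, 3.14].

## Interface

Orientations are given as a unit quaternion [x, y, z, w].
In Python, from station import arm, snapshot, camera_info, ticket gives the robot as it stands. Calls block until the motion is done:
- arm.movep(position, orientation): joint-space move of the TCP to a pose.
- arm.line_to(position, velocity=0.15, ori=None): straight line of the TCP; ori=None keeps the orientation; velocity is the mean speed in m/s.
- arm.move_j(angles): joint-space move.
- arm.move_gripper(opening, effort=None): opening from 0.0 (shut) to 1.0 (fully open); effort is the grip in N (None keeps the last); returns when the fingers have stopped.
- arm.pause(seconds).
- arm.ik(position, orientation): joint angles nearest the present ones, or None.
- snapshot(name): name is "scene" or "side" or "wrist"; returns the picture (384x512x3 uint8, blue, green, red); there is no depth.
- camera_info(name): a dict with "fx", "fy", "cx", "cy" (pixels), "dist_coeffs" ([k1, k2, p1, p2, k3] as OpenCV has them; the pictures are not rectified), "R" (3x3) and "t" (3): a world point X has camera coordinates R X + t; the wrist camera has in their place "T_tool_cam" (4x4, takes a point from camera to tool coordinates, whose origin is the TCP and whose axes are the flange's). Camera axes: x right, y down, z forward; pixel columns grow to the right and rows downward; lengths in m; the calibration is good to about 2 mm. A picture is of the moment at which its call begins: read the wrist's pose just before it. camera_info takes no time and is no camera call.
A pose or a line that the arm cannot do raises arm.MotionError and nothing moves.
- ticket.finish_job(): hands the job in; it is judged then, once.
Readings, each from a call of its own:
- arm.read_time(): time.
- arm.read_joint_positions(): joint angles.
- arm.read_dq(): joint speeds.
- arm.read_effort(): joint torques, N m.
- arm.read_tool_pos(): TCP position.
- arm.read_eef_rot(): TCP orientation.
- arm.read_ft_force(): force on the tool from outside, world axes, zero at the start.
- arm.read_wrist_torque(): the same for the moment, N m.
- arm.read_opening(): opening from 0.0 (shut) to 1.0 (fully open).
- arm.read_finger_force(): force on a finger pad.
Only numpy, scipy, OpenCV 4.12 (cv2) and the standard library are available. Lean on these libraries where they do the work, as an engineer would, in place of code of your own. Each camera call takes 0.05 s, during which the arm holds its last target. There are 200 camera calls.

## Task

Put the two loop-handled wooden tapping blocks away on the steel bench hook: first thread the larger one's handle over the hook's tip and hang it near the post, then hang the smaller one in front of it. Leave both hanging freely and level from the middle of their handles, clear of one another and at rest. The rubbing block with a knob instead of a loop is not one of them.

Things in the scene. Friction and masses are not known exactly. Their poses are not given: they have to be found in the camera images.
- large_grip (a point): Larger wooden tapping block, 160 mm long (y) x 36 thick (x) x 45 high, standing; on it a closed loop handle: wooden grip bar 140 long (y), 16 thick (x), 34 high, half-round below, on two steel legs; open window under the bar 124 wide (y), 55 high. Point: middle of the bar, 10 below its top, 24 above its underside, 124 above the bench at first; z up. 0.25 kg. Grip here across x from above; fingertips must not reach below the bar.
- small_grip (a point): Smaller wooden tapping block, 108 mm long (y) x 30 thick (x) x 35 high, standing; on it a closed loop handle: wooden grip bar 108 long (y), 16 thick (x), 34 high, half-round below, on two steel legs; open window under the bar 92 wide (y), 55 high. Point: middle of the bar, 10 below its top, 24 above its underside, 114 above the bench at first; z up. 0.14 kg. Grip like the larger. Let go, a swinging block comes to rest in about 2 s.
- prong_root (a point): Fixed hook stand: square post 20 mm wide on a 130 x 140 x 12 base, a level flat steel prong (20 wide, 8 high) at its top. Point: prong's centreline at the post's face, 160 above the bench; the prong runs 150 along -x, z up; a hung block's grip point lies 28 above the centreline. Good places: larger at x -40, smaller at x -105, bars square to the prong.
- prong_tip (a point): Top of the prong's upturned tip: 154 mm along -x and 16 above the prong_root point, same axes; the tip is 8 thick. With the grip point about 54 above the prong's centreline, the loop passes the tip with 14 spare above it and 21 below the prong; from 50 in front of the tip slide it on along +x, then lower it.
Mind the look-alikes: they are no part of the job. What is shaped like the part that bears small_grip but yellow is not meant.

How it is judged:
On the way:
1. the larger block hangs on the hook, the smaller not yet (x of large_grip in the frame of prong_root between -0.158 and -0.005 m and y of large_grip in the frame of prong_root between -0.03 and 0.03 m and z of large_grip in the frame of prong_root between 0.02 and 0.038 m and angle between large_grip's own z axis and vertical below 0.3 rad and not (x of small_grip in the frame of prong_root between -0.158 and -0.005 m and y of small_grip in the frame of prong_root between -0.03 and 0.03 m and z of small_grip in the frame of prong_root between 0.02 and 0.038 m and angle between small_grip's own z axis and vertical below 0.3 rad)), for 0.2 s.
At the end, for the whole second after the job is handed in: Both bars rest on the prong: grip points 20-38 mm above its centreline, within 30 mm sideways, tilt under 17 deg; larger under 95 mm from the post, smaller over 60 mm, bars 34 mm or more apart; blocks not touching one another, slower than 50 mm/s (x of large_grip in the frame of prong_root between -0.158 and -0.005 m and y of large_grip in the frame of prong_root between -0.03 and 0.03 m and z of large_grip in the frame of prong_root between 0.02 and 0.038 m and angle between each of large_grip, small_grip's own z axis and vertical below 0.3 rad and x of small_grip in the frame of prong_root between -0.158 and -0.005 m and y of small_grip in the frame of prong_root between -0.03 and 0.03 m and z of small_grip in the frame of prong_root between 0.02 and 0.038 m and distance between large_grip and small_grip above 0.034 m and x of small_grip in the frame of prong_root below -0.06 m and x of large_grip in the frame of prong_root above -0.095 m and linear speed of each of large, small below 0.05 m/s and contact force between large and small below 0.05 N).
It also fails if it takes over 72 s, if anything falls off the work surface, if the arm or the gripper's body presses on something with over 40 N, if the wrist force passes 120 N, or if a joint passes its speed limit or range.

## Working session

There is one attempt and no reset: what is moved stays moved. The work goes in short steps, each a Python script; the robot and the scene stay as the last script left them, time stands still between calls to the robot, and variables do not carry over. Pictures are saved under pics/ and viewed, at most 10 in all, crops included, and the job is handed in when it is done.

```bash
mkdir -p pics; ls; python3 - <<'E'
from station import arm,snapshot,camera_info
import cv2,numpy as np
for n in("scene","side","wrist"):
    cv2.imwrite(f"pics/{n}0.png",snapshot(n)); c=camera_info(n); print(n,{k:np.round(v,4).tolist() for k,v in c.items()})
cv2.imwrite("pics/both0.png",np.vstack([cv2.imread("pics/scene0.png"),cv2.imread("pics/side0.png")])[:, :])
print(arm.read_time(),arm.read_tool_pos(),arm.read_eef_rot())
E
```

```text
pics
scene {'fx': 425.7407, 'fy': 425.7407, 'cx': 255.478, 'cy': 192.863, 'dist_coeffs': [-0.1174, 0.0, 0.0, 0.0, 0.0], 'R': [[0.8702, 0.4926, 0.0117], [0.3858, -0.6663, -0.6382], [-0.3066, 0.5598, -0.7698]], 't': [-0.4181, -0.1563, 1.4597]}
side {'fx': 433.9357, 'fy': 433.9357, 'cx': 264.1653, 'cy': 190.1049, 'dist_coeffs': [-0.0876, 0.0, 0.0, 0.0, 0.0], 'R': [[-0.889, -0.4578, -0.0103], [-0.2847, 0.5703, -0.7705], [0.3587, -0.682, -0.6373]], 't': [0.4246, 0.2573, 1.2197]}
wrist {'fx': 286.6168, 'fy': 286.6168, 'cx': 256.0274, 'cy': 190.692, 'dist_coeffs': [-0.0663, 0.0, 0.0, 0.0, 0.0], 'T_tool_cam': [[0.0008, -0.9556, -0.2945, 0.0751], [1.0, 0.0009, -0.0001, 0.0006], [0.0004, -0.2945, 0.9556, -0.0693], [0.0, 0.0, 0.0, 1.0]]}
0.15 [ 0.14921647 -0.63217521  0.30298817] [ 9.93288652e-01  1.15657331e-01 -1.42072976e-04 -1.00744477e-03]
```

View pics/scene0.png

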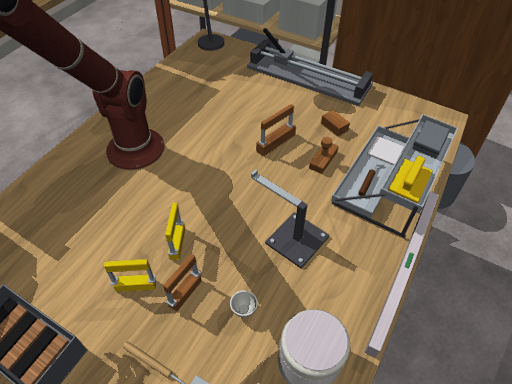

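View pics/side0.png

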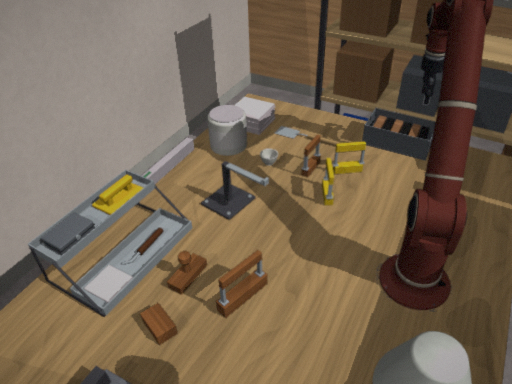

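The scene view shows a brown loop block at (276,130), another at (183,282), yellow look-alikes at (131,275) and (176,230), the knob block at (324,155) and the hook, with its tip at (254,176) and post at (302,210). In the side view the loops are at (243,282) and (312,155), and the hook tip is at (265,181). Candidates for the blocks are therefore the brown loops at (276,130), likely the larger, and (183,282), likely the smaller. I'm rejecting both yellow loops, the yellow float at (411,180) and the knob block.

```bash
python3 - <<'E'
import cv2,numpy as np
T=[("scene",235,90),("scene",142,240),("scene",243,160),("side",200,235),("side",278,122),("side",196,150)]
rows=[]
for n,x,y in T:
    c=cv2.imread(f"pics/{n}0.png")[y:y+90,x:x+80]
    c=cv2.resize(c,None,fx=3.3,fy=3.3,interpolation=cv2.INTER_CUBIC)
    for k in range(0,80,10):
        cv2.line(c,(int(k*3.3),0),(int(k*3.3),5 if k%20 else 12),(255,0,255),1)
        cv2.line(c,(0,int(k*3.3)),(5 if k%20 else 12,int(k*3.3)),(255,0,255),1)
    cv2.putText(c,f"{n} {x},{y}",(14,290),0,.45,(255,0,255),1); rows.append(c)
cv2.imwrite("pics/crops.png",np.vstack([np.hstack(rows[:3]),np.hstack(rows[3:])]))
E
```

```text
(no output)
```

View pics/crops.png

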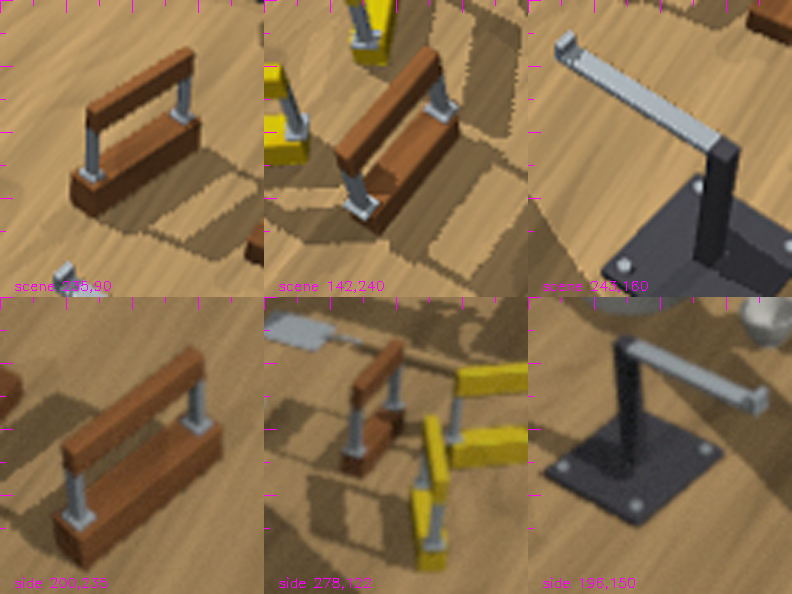

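The crops confirm the choice. Top left and bottom left show the larger brown loop. The middle tiles show the smaller brown one beside its yellow twins. The right tiles show the hook, with the prong running from the post to its upturned tip.

```bash
cat > h.py <<'E'
from station import arm,snapshot,camera_info
import cv2,numpy as np
from scipy.spatial.transform import Rotation as Ro
def ray(n,px,pose=None):
    c=camera_info(n); K=np.array([[c["fx"],0,c["cx"]],[0,c["fy"],c["cy"]],[0,0,1]])
    p=cv2.undistortPoints(np.array([[px]],float),K,np.array(c["dist_coeffs"]))[0,0]
    d=np.array([*p,1.])
    if n=="wrist":
        T=np.array(c["T_tool_cam"]);R=Ro.from_quat(pose[1]).as_matrix()
        return R@T[:3,3]+pose[0], R@T[:3,:3]@d
    R=np.array(c["R"]);return -R.T@np.array(c["t"]),R.T@d
def onz(n,px,z,pose=None):
    o,d=ray(n,px,pose); return o+d*(z-o[2])/d[2]
def tri(*rs):
    A=0;b=0
    for o,d in rs:
        d=d/np.linalg.norm(d);P=np.eye(3)-np.outer(d,d);A=A+P;b=b+P@o
    return np.linalg.solve(A,b)
E
python3 - <<'E'
from h import *
def t(i,x,y):
    T=[("scene",235,90),("scene",142,240),("scene",243,160),("side",200,235),("side",278,122),("side",196,150)]
    n,ox,oy=T[i]; return n,(ox+(x-264*(i%3))/3.3,oy+(y-297*(i//3))/3.3)
for name,a,b,z in [("L1",(0,92,104),(3,69,449),.134),("L2",(0,188,51),(3,196,351),.134),("S1",(1,344,153),(4,356,382),.124),("S2",(1,434,51),(4,397,344),.124),("tip",(2,566,38),(5,762,390),.176),("root",(2,715,145),(5,632,345),.164)]:
    a=t(*a);b=t(*b)
    print(name,onz(*a,z).round(4),onz(*b,z).round(4),"tri",tri(ray(*a),ray(*b)).round(4))
E
```

```text
L1 [0.3902 0.204  0.134 ] [0.4241 0.3328 0.134 ] tri [0.404  0.2803 0.0876]
L2 [0.4344 0.324  0.134 ] [0.3854 0.2034 0.134 ] tri [0.4121 0.2538 0.1741]
S1 [ 0.4703 -0.411   0.124 ] [ 0.4708 -0.3092  0.124 ] tri [ 0.4751 -0.3868  0.082 ]
S2 [ 0.4777 -0.3085  0.124 ] [ 0.4595 -0.3985  0.124 ] tri [ 0.4648 -0.3322  0.1552]
tip [ 0.4926 -0.0309  0.176 ] [ 0.4841 -0.0346  0.176 ] tri [ 0.4883 -0.0327  0.1756]
root [ 0.6446 -0.0615  0.164 ] [ 0.6354 -0.0551  0.164 ] tri [ 0.6413 -0.0595  0.1595]
```

The ray points agree with the given sizes. The larger bar measures about 0.13–0.136 and sits near (0.410,0.266). The smaller is about 0.10 and sits near (0.470,-0.357). The prong measures 0.155, from root (0.641,-0.059) to tip (0.488,-0.033). Next I'll take close wrist views on the way to the larger block.

```bash
cat >> h.py <<'E'
def q(yaw): return (Ro.from_euler('z',yaw)*Ro.from_euler('x',np.pi)).as_quat()
E
python3 - <<'E'
from h import *
import json
for n,p,y in [("S",(.470,-.357,.34),83),("H",(.565,-.045,.38),80),("L",(.410,.266,.34),71)]:
    best=None
    for k in (0,-180):
        j=arm.ik(p,q(np.radians(y+k)))
        print(n,y+k,None if j is None else np.round(j,2))
        if j is not None and (best is None or abs(j[6])<abs(best[1])): best=(k,j[6])
    arm.movep(p,q(np.radians(y+best[0])))
    pose=[arm.read_tool_pos().tolist(),arm.read_eef_rot().tolist()]
    cv2.imwrite(f"pics/w{n}.png",snapshot("wrist"));json.dump(pose,open(f"w{n}.json","w"))
print(arm.read_time())
I=[cv2.imread(f"pics/w{n}.png") for n in "SHL"]
cv2.imwrite("pics/w3.png",np.vstack([np.hstack(I[:2])[:, :],np.hstack([I[2],I[2]*0])])[:, :] if 0 else cv2.resize(np.hstack([I[0],I[2]]),(800,300)))
E
```

```text
S 83 [ 0.83  0.51 -0.35  1.54  0.19  1.12  0.32]
S -97 [ 0.33  0.52  0.46  1.56 -0.25  1.12 -2.42]
H 80 [ 0.3   0.44 -0.4   1.54  0.18  1.19 -0.31]
H -100 [ 0.69  0.65 -1.17  1.53  0.6   1.36  2.44]
L 71 [-0.26  0.36 -0.49  1.81  0.2   1.02 -1.17]
L -109 [ 0.13  0.55 -1.17  1.8   0.55  1.17  1.59]
4.425
```

View pics/w3.png

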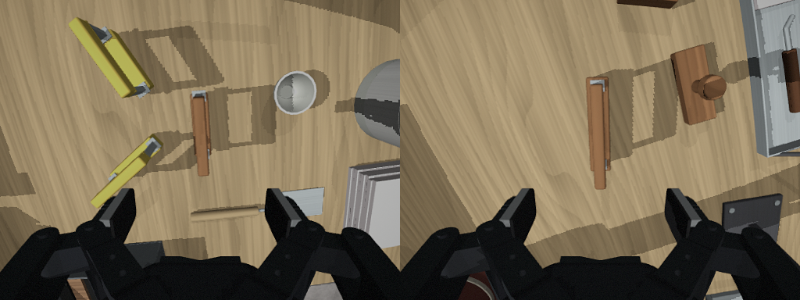

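View pics/wH.png

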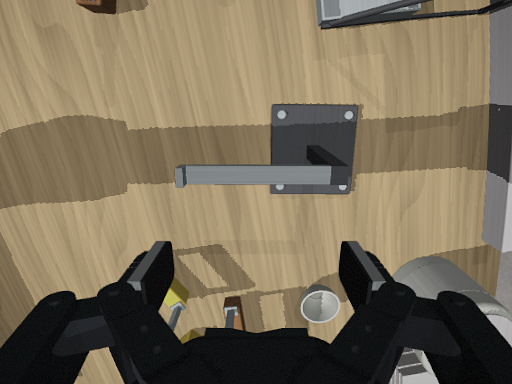

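The wrist views show the smaller brown bar, about (203,135) in the left half, and the larger bar, about (598,135) in the right half. The hook picture has the prong from tip (180,176) to post face (331,175). I need one enlarged crop of the bars for exact ends.

```bash
python3 - <<'E'
import cv2,numpy as np
o=[]
for n,x,y in(("S",215,110),("L",215,90),("H",170,155)):
    c=cv2.imread(f"pics/w{n}.png")[y:y+(160 if n!="H" else 40),x:x+(66 if n!="H" else 180)]
    c=cv2.resize(c,None,fx=3.7 if n!="H" else 4,fy=3.7 if n!="H" else 4,interpolation=cv2.INTER_CUBIC)
    if n=="H": c=cv2.resize(c,(300,67)); c=np.vstack([c,np.zeros((592-67,300,3),np.uint8)])
    o.append(c)
cv2.imwrite("pics/bars.png",np.hstack(o)); print(np.hstack(o).shape)
E
```

```text
(592, 788, 3)
```

View pics/bars.png

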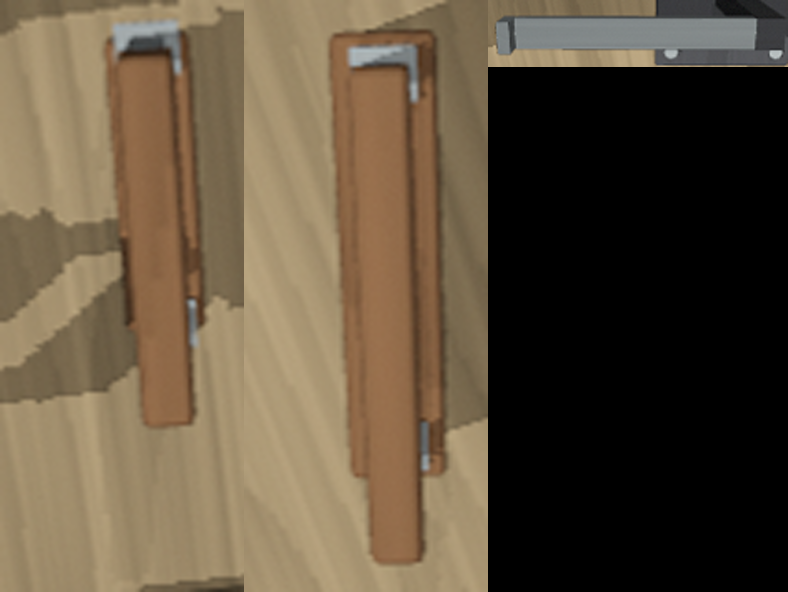

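In these crops the smaller bar's top face runs (144,55)–(168,425) and the larger's (380,67)–(397,562). The prong's post end is at crop (756,33) and its tip at (503,36).

```bash
python3 - <<'E'
from h import *
import json
P={n:json.load(open(f"w{n}.json")) for n in "SHL"}
S=[onz("wrist",(215+a/3.7,110+b/3.7),.124,P["S"]) for a,b in((144,55),(167.5,425))]
L=[onz("wrist",(215+a/3.7,90+b/3.7),.134,P["L"]) for a,b in((135.5,67),(153.5,562))]
H=[onz("wrist",(170+a/1.667,155+b/1.667),z,P["H"]) for a,b,z in((15,36,.176),(268,33.5,.164))]
for n,(a,b) in dict(S=S,L=L,H=H).items():
    d=a-b; print(n,a.round(4),b.round(4),"mid",((a+b)/2).round(4),"len",np.linalg.norm(d[:2]).round(4),"ang",np.degrees(np.arctan2(d[1],d[0])).round(1))
print(arm.read_tool_pos())
E
```

```text
S [ 0.4733 -0.3056  0.124 ] [ 0.4666 -0.4114  0.124 ] mid [ 0.47   -0.3585  0.124 ] len 0.106 ang 86.4
L [0.4308 0.332  0.134 ] [0.3901 0.2008 0.134 ] mid [0.4104 0.2664 0.134 ] len 0.1374 ang 72.8
H [ 0.4912 -0.0294  0.176 ] [ 0.6413 -0.0578  0.164 ] mid [ 0.5662 -0.0436  0.17  ] len 0.1528 ang 169.3
[0.41134459 0.26463772 0.33996322]
```

Lengths match (0.106 vs 0.108, 0.137 vs 0.140, 0.153 vs 0.154), so I'll grasp the larger block.

```bash
cat >> h.py <<'E'
root=np.array([.641,-.0585,.160]); ha=np.radians(-10.3); hx=np.array([np.cos(ha),np.sin(ha),0])
hy=np.array([-hx[1],hx[0],0]); Z=np.array([0,0,1.])
def hp(x,z): return root+hx*x+Z*(z+.057)   # TCP for grip point at hook-frame x,z
def pick(g,deg):
    Q=q(np.radians(deg)); g=np.array(g)
    arm.move_gripper(.6); arm.movep(g+Z*.12,Q); arm.line_to(g+Z*.057,.12)
    arm.move_gripper(0,60); arm.pause(.2)
    print("grip",arm.read_opening(),arm.read_finger_force(),arm.read_tool_pos())
    arm.line_to(g+Z*.18,.12); print("lifted",arm.read_opening(),arm.read_ft_force(),arm.read_time())
E
python3 - <<'E'
from h import *
pick([.4104,.2664,.124],72.8)
arm.movep(hp(-.22,.09),q(ha+np.pi/2)); arm.line_to(hp(-.21,.054),.1)
print(arm.read_tool_pos(),hp(-.21,.054),arm.read_joint_positions().round(2),arm.read_time())
cv2.imwrite("pics/c.png",np.hstack([snapshot("scene")[90:300,150:410],snapshot("side")[90:300,150:410]]))
E
```

```text
grip 0.17322915822878926 59.631434082984924 [0.41049137 0.26687321 0.18185359]
lifted 0.1735786818425985 [-1.18867693 -0.26987312 -2.75900043] 7.7833
[ 0.43455162 -0.02013648  0.27098521] [ 0.43438414 -0.02095153  0.271     ] [ 0.35  0.36 -0.47  2.04  0.23  0.78 -0.44] 9.4083
```

View pics/c.png

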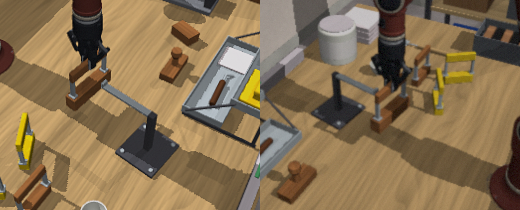

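The larger block is held level at about (90,80) in the left half and in front of the tip, with the window lined up with the prong (side view (390,100)). Now I'll thread it on, lower it and release.

```bash
cat >> h.py <<'E'
def hang(x):
    f0=arm.read_ft_force()
    arm.line_to(hp(x,.054),.08); print("slid df",(arm.read_ft_force()-f0).round(2))
    z=.031; arm.line_to(hp(x,z),.05)
    while z>.023 and (arm.read_ft_force()-f0)[2]<1.5: z-=.001; arm.line_to(hp(x,z),.02)
    print("z",z,(arm.read_ft_force()-f0).round(2),arm.read_tool_pos()-hp(x,z))
    arm.move_gripper(.45); arm.pause(.3)
    arm.line_to(hp(x,.13),.1); arm.pause(1.); print(arm.read_time(),arm.read_ft_force().round(2))
def two(n): cv2.imwrite(n,np.hstack([cv2.resize(snapshot("scene")[100:260,190:350],(400,400)),cv2.resize(snapshot("side")[120:280,180:340],(400,400))]))
E
python3 - <<'E'
from h import *
hang(-.040); two("pics/d.png")
E
```

```text
slid df [-0.31 -0.28  0.94]
z 0.027999999999999997 [-1.88  0.61  5.95] [3.15987766e-05 1.13041745e-05 7.43773636e-04]
15.9583 [0.45 0.25 0.02]
```

View pics/d.png

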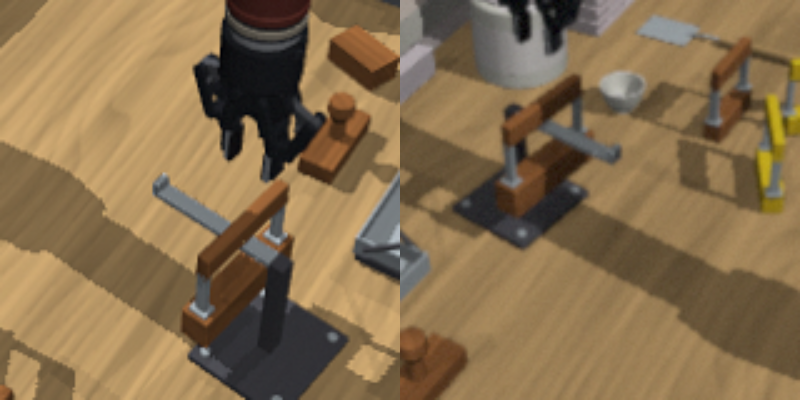

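The larger block hangs level near the post, centred on the prong: bar at (240,230) in the left half and (540,110) in the right. Contact came at exactly 28 mm. Now the smaller one.

```bash
python3 - <<'E'
from h import *
arm.movep([.52,-.2,.34],q(np.radians(83)))
pick([.470,-.3585,.114],86.4)
arm.line_to([.470,-.3585,.38],.2)
arm.movep([.44,-.12,.36],q(ha+np.pi/2)); arm.movep(hp(-.22,.09),q(ha+np.pi/2)); arm.line_to(hp(-.21,.054),.1)
print(arm.read_tool_pos()-hp(-.21,.054),arm.read_opening(),arm.read_time())
hang(-.105); arm.pause(1.5); two("pics/e.png"); print(arm.read_time())
E
```

```text
grip 0.1735366407005353 59.405502202453135 [ 0.47026575 -0.35882236  0.17196917]
lifted 0.1745898023378186 [ 0.86471936 -0.66653377 -1.05336699] 20.325
[ 0.00036478 -0.00066156  0.00011428] 0.17622346415161502 22.9167
slid df [-0.09 -0.77  0.83]
z 0.027999999999999997 [-3.14 -0.28  5.81] [6.43964478e-05 2.70689614e-05 7.82727184e-04]
28.5583 [-0.12  0.45  0.38]
30.1583
```

View pics/e.png

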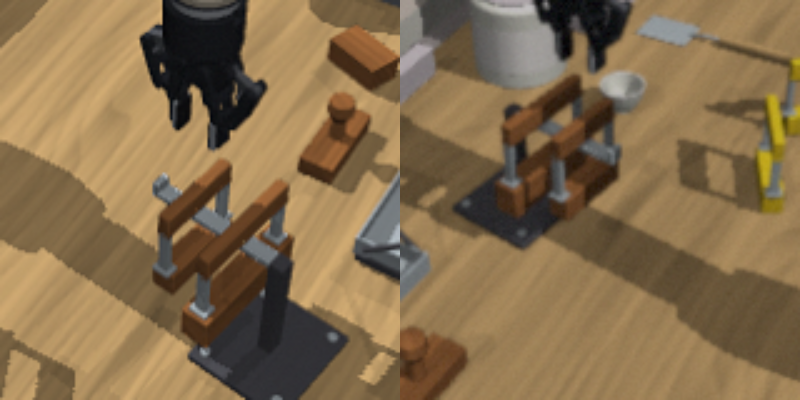

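Both hang level on the prong: the smaller bar at (195,195) and the larger at (245,230) in the left half. They are clear of each other, and the gripper is clear above. I'll check they are at rest, then hand in.

```bash
python3 - <<'E'
from h import *
from station import ticket
a=snapshot("side")[150:230,210:270].astype(int); arm.pause(.5); b=snapshot("side")[150:230,210:270].astype(int)
d=abs(a-b).max(); print(d)
if d>25: arm.pause(3)
print(ticket.finish_job(),arm.read_time())
E
```

```text
21
the job is handed in; nothing more can be done
the job is handed in; nothing more can be done
```

I handed the job in at about 31 s: both brown loop-handled blocks hang level on the prong, set down at x -40 mm (larger, hung first) and x -105 mm (smaller), clear of each other and apparently at rest in the last pictures.

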